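Open the ratchet bench clamp

TASK

Open the bar clamp on the bench all the way for the next, wider glue-up: first press the release paddle on its sliding jaw down until it snaps over and stays down, then push the jaw back along the bar until it is stopped by the end of its travel, and leave it there with the release still down. Only press and push: the little laminated block lying on the bar must stay where it is, and nothing on the bench may be lifted, knocked over or shifted.

Things in the scene. Friction and masses are not known exactly. Their poses are not given: they have to be found in the camera images.
- clamp: Bench bar clamp fixed to the table: plywood board 100 x 400 x 18 mm (y = -185 to 215 mm) with a toothed steel bar 36 mm wide along it, bar top 34 mm above the table. Origin: table surface, under the bar's middle line; y runs along the bar in the opening direction, z up. Fixed jaw near the -y end: 60 mm wide, 105 mm high, its face at y = -130 mm. End stop: two lugs, 52 mm high, at y = 195 mm.
- jaw (a joint): Place of the sliding jaw along the bar, in m: its face stands at clamp y = -55 mm + this value. 0 is most closed; 0.150 is fully open, where it stops firmly. While the release paddle is up the ratchet stops it from opening after at most 6 mm of play; with the paddle down it slides with about 3 to 5 N of drag and stays where it is left.
- jaw_face (a point): Point on the clamping face of the sliding jaw (the side towards the fixed jaw), on its middle line, 114 mm above the table. Its upright grey head is 60 mm wide, 22 mm thick along the bar and reaches from just over the bar to 129 mm above the table; the flat face looks along clamp -y, and pushing it along clamp +y opens the clamp. Axes as the clamp's.
- release (a joint): Angle of the release paddle in rad: 0 to 0.1 is up (jaw locked), 0.36 fully down (jaw free). An over-centre spring snaps it to whichever side of about 0.18 it is on, and it stays there. Pressing its far end down takes about 5 to 7 N at first, less towards the middle; then it falls away by itself to a firm stop.
- release_end (a point): Middle of the top of the rubber-tipped far end of the release paddle, where to press down; 72 mm (or up to 6 mm less) above the table when up. The paddle is a dark steel strip 34 mm wide, about level when up, hinged low at the bar 62 mm nearer to the jaw's head, so this end lies 110 mm beyond the jaw's face towards the end stop. It sinks about 24 mm and swings 12 mm towards the end stop when fully down, and moves with the jaw.
- block: Loose laminated wooden block, 46 (x) x 66 (y) x 28 mm, lying on the bar close to the fixed jaw; its top is 62 mm above the table. Origin: centre of its underside. Leave it where it is.
- tape: Bystander: cardboard roll of tape lying flat, 90 mm across, 24 mm high, beside the clamp. Origin: centre of its underside.
- cup: Bystander: white glue cup, 72 mm across the rim, 62 mm high, beside the clamp. Origin: centre of its underside.
- offcut: Bystander: wood offcut 45 x 90 x 22 mm lying beside the clamp. Origin: centre of its underside.
- bottle: Bystander: upright clear glue bottle, 64 mm across, 190 mm high. Origin: centre of its underside.
- brush: Bystander: brush lying on the table, handle to its -x.
- can: Bystander: can, 74 mm across, 110 mm high. Origin: centre of its underside.
- scraper: Bystander: flat scraper with a handle, lying on the table, handle to its -x.
There are look-alikes about, which are no part of the job. Leave any black, pink or turquoise look-alike of the block alone.

How it is judged (in metres and radians):
On the way, in this order (a step that is already met when the one before it is completed fails the run):
1. the release paddle is pressed down past its middle and stays down (value of joint release above 0.28 rad), for 0.2 s.
2. the jaw is pushed back to the end of its travel (value of joint jaw above 0.144 m), for 0.2 s.
At the end, for the whole second after the job is handed in: The jaw rests within 6 mm of its fully open stop (joint over 0.144 of 0.150 m), the release is down (over 0.28 of 0.36 rad), the block lies within 12 mm of where it was and flat, and every bystander is within 25 mm of where it stood (value of joint jaw above 0.144 m and value of joint release above 0.28 rad and velocity of joint jaw between -0.01 and 0.01 m/s and distance of block from where it was at the start of the episode below 0.012 m and angle between block's own z axis and vertical below 0.15 rad and distance of each of tape, cup, offcut, bottle, brush, can, scraper from where it was at the start of the episode below 0.025 m); the robot touches nothing.
It fails at once if the block on the bar is lifted or shifted by more than 15 mm, or tipped (distance of block from where it was at the start of the episode above 0.015 m or angle between block's own z axis and vertical above 0.25 rad).
It fails at once if a bystander is lifted or shifted by more than 30 mm (distance of any of tape, cup, offcut, bottle, brush, can, scraper from where it was at the start of the episode above 0.03 m).
It fails at once if a standing bystander is knocked over (angle between any of cup, bottle, can's own z axis and vertical above 0.35 rad).
It also fails if it takes over 42 s, if anything falls off the work surface, if the arm or the gripper's body presses on something with over 40 N, if the wrist force passes 120 N, or if a joint passes its speed limit or range.

ROBOT

A 6-joint arm with a two-finger parallel gripper is mounted at the origin on the work surface. World frame = base frame: x ahead of the robot, y to its left, z up, the work surface at z = 0. Lengths are in mm, angles in degrees, forces in N, time in s.
With the tool pointing down it reaches from about 350 to 850 mm from the base axis. Payload 8.1 kg.
Tool frame: the origin (TCP) lies midway between the tips of the shut fingers; the grasp point (between the pads) lies 19 mm behind it; z points along the fingers, y is the direction in which the jaws open and shut (so a half turn about z gives the same grasp; the last joint's range is limited). The gripper opens to 85 mm and grips with 20 to 120 N. Pads are 22 mm wide; open, the fingers measure 114 mm over their backs; the gripper's body (76 mm by 85 mm) begins 54 mm behind the grasp point. The pads swing forward as they close: fully open they stand 13 mm farther back than shut.
Start: joints at [-68.95, 7.471, 85.268, -0, 87.261, -4.893], TCP at [262.511, -539.531, 210.092] pointing down, gripper open.
Joint ranges: [-169.43, 169.43], [-51.17, 129.36], [1.28, 143.12], [-76.62, 256.62], [0, 156.53], [-152.29, 152.29]. Speed limits (degrees/s): [136.94, 136.94, 159.86, 180, 180, 180].

INTERFACE

Orientations are given as [roll, pitch, yaw] about the fixed x, y, z axes, in that order (R = Rz(yaw) Ry(pitch) Rx(roll)).
In Python, from bench import r gives the robot as it stands.
- The arm moves only by the shell command python3 -m jog 'ROWS' [FORCE]. ROWS is JSON, a list of rows, each a list of 5 numbers: the shift along the tool's x, y, z in m, then the turn about the tool's z in rad, then the opening, from 0 (shut) to 1 (fully open). A call has 1 to 20 rows; each row is the pose to reach, as a shift and turn from the pose measured when the call began, along the tool's axes at that moment; what a row does not reach only later rows make up. A row lasts 1/10 s, in which the tool goes at most 50 mm and 8.59 degrees, less where a joint would pass 70% of its speed; a pose out of reach is approached as far as the arm can. A call with a gripper value outside its range is refused whole. The fingers move at their own pace and stop on an object; FORCE is the grip in N (left out, the last holds). Time passes only in rows, so rows that repeat a pose let the fingers close. It gives the time, the measured TCP pose, the force and the opening at its end, in the units of the state.
- r.sense(): the state, without advancing time (a new reading comes with each control period).
- r.snapshot(name): name is "scene" or "top" or "wrist"; returns a dict with "pixels" (384x512x3 uint8, red, green, blue), "K" (3x3 intrinsics, pixels), "R" (3x3) and "t" (3): a world point X has camera coordinates R X + t. Camera axes: x right, y down, z forward; pixel columns grow to the right and rows downward; lengths in mm; the calibration is good to about 2 mm. A picture is of the moment at which its call begins. There is no depth.
- r.hand_in(): hands the job in, once; it reports no verdict.
The state is a dict: "time": time; "joint_pos": joint angles; "qd": joint speeds; "joint_efforts": joint torques, N m; "tool_pos": TCP position; "tcp_rot": TCP orientation; "ft_force": force on the tool from outside, world axes, zero at the start; "wrist_torque": the same for the moment, N m; "finger_gap": finger opening in mm.
Only numpy, scipy, OpenCV 4.12 (cv2) and the standard library are available. Lean on these libraries where they do the work, as an engineer would, in place of code of your own. Each camera call takes 0.05 s, during which the arm holds its last target.

## Working session

There is one attempt and no reset: what is moved stays moved. The work goes in short steps, Python scripts to look and compute and a shell command to move; the robot and the scene stay as the last step left them, time stands still between calls to the robot, and variables do not carry over. Pictures are saved under pics/ and viewed, and the job is handed in when it is done.

```bash
mkdir -p pics; ls
python3 - <<'E'
from bench import r
import cv2,pickle
s=r.sense();print(s)
for n in["scene","top","wrist"]:
    d=r.snapshot(n);cv2.imwrite(f"pics/{n}0.png",d["pixels"][:,:,::-1]);pickle.dump(d,open(f"pics/{n}0.pkl","wb"));print(n,d["K"].tolist() if hasattr(d["K"],'tolist') else d["K"],d["R"],d["t"])
E
```

```text
pics
{'time': 0.0, 'joint_pos': array([-6.89495131e+01,  7.51536561e+00,  8.53298070e+01,  1.15724489e-03,
        8.72604072e+01, -4.89349900e+00]), 'qd': array([-0.00386481, -0.08149975,  0.07264658,  0.02624168, -0.01115976,
       -0.02415905]), 'joint_efforts': array([-1.59500109e-03, -5.69401324e+01, -5.00549841e+01, -8.04320061e-04,
        1.50628248e-02, -8.25022721e-05]), 'tool_pos': array([ 262.30764247, -538.97470862,  209.03671393]), 'tcp_rot': array([-1.79894904e+02, -1.01579695e-02,  2.59439202e+01]), 'ft_force': array([-0.53351364, -0.10169366, -0.39790168]), 'wrist_torque': array([0.02824554, 0.0270023 , 0.00982018]), 'finger_gap': 85.36958764244564}
scene [[458.3447329573616, 0.0, 255.19746747001028], [0.0, 458.3447329573616, 193.27297519541426], [0.0, 0.0, 1.0]] [[-0.19328693  0.98096708  0.01854072]
 [ 0.77711998  0.16460248 -0.60744593]
 [-0.59893631 -0.10300299 -0.79414462]] [ 125.89278978 -303.29369586 1581.36172118]
top [[431.5291291309152, 0.0, 253.80495153638972], [0.0, 431.5291291309152, 191.60674298811722], [0.0, 0.0, 1.0]] [[ 0.02766309 -0.99960612 -0.00472876]
 [-0.99668681 -0.02721972 -0.07664528]
 [ 0.07648637  0.00683334 -0.99704721]] [ -48.80948087  486.42128713 1517.40800862]
wrist [[319.6367727254402, 0.0, 254.83081115016708], [0.0, 319.6367727254402, 194.81253879580487], [0.0, 0.0, 1.0]] [[ 0.43841067 -0.89877236 -0.00208064]
 [-0.85538694 -0.41795612  0.30598344]
 [-0.27587908 -0.13236665 -0.95203456]] [-597.94063462  -40.00789909  380.0869275 ]
```

View pics/scene0.png

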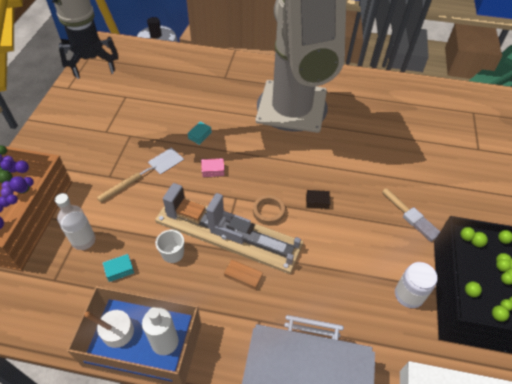

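View pics/top0.png

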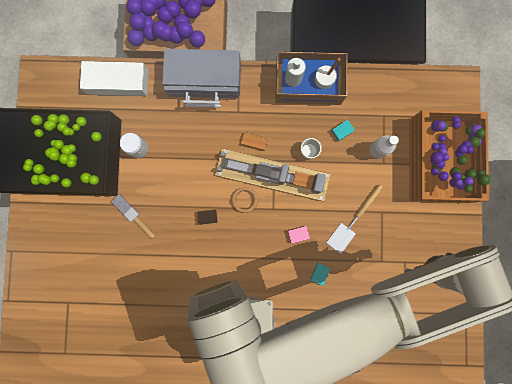

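View pics/wrist0.png

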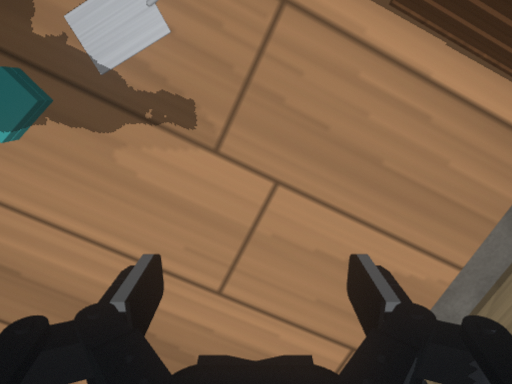

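The scene view shows the clamp from the fixed jaw (175,200) to the end lugs (290,245), with the sliding head near (215,210). The top view shows the fixed jaw near (320,183) and the stop near (222,163). I'll enlarge both.

Run:
```python
import cv2
a=cv2.imread("pics/top0.png")[140:210,205:340];cv2.imwrite("pics/topc.png",cv2.resize(a,None,fx=5.9,fy=5.9,interpolation=cv2.INTER_CUBIC))
a=cv2.imread("pics/scene0.png")[175:295,150:310];cv2.imwrite("pics/scenec.png",cv2.resize(a,None,fx=5,fy=5,interpolation=cv2.INTER_CUBIC))
```

```text
(no output)
```

View pics/topc.png

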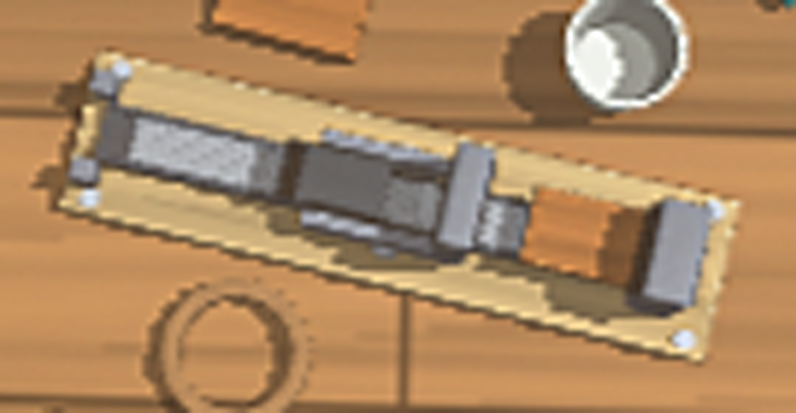

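View pics/scenec.png

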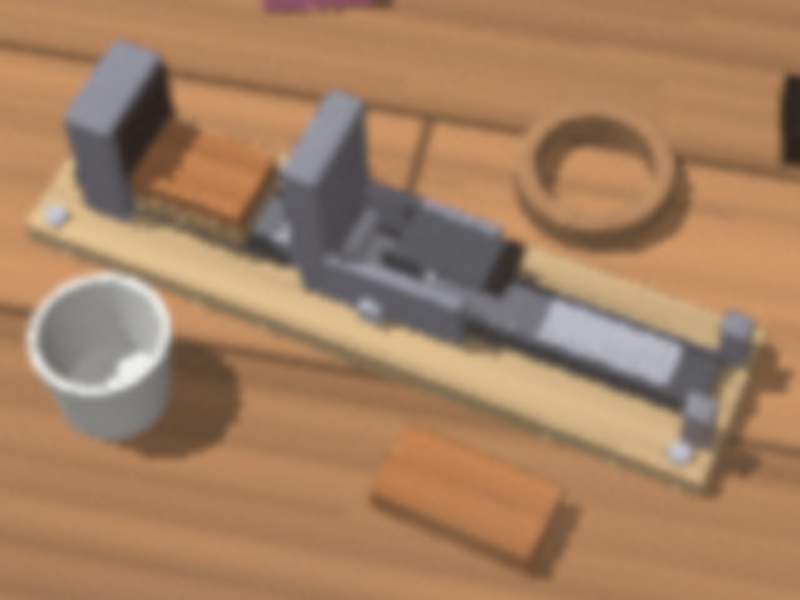

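The crops show the board corners, in top-crop px, at (97,50), (58,207), (740,203) and (705,358). The sliding head's top spans (460,143) to (475,247), and the paddle lies to its left with its tip at (290,170). The block on the bar is orange; the pink, black and turquoise ones lie off the clamp.

```bash
cat > h.py <<'E'
import numpy as np,pickle
def ray(d,uv,z):
    K,R,t=[np.array(d[k],float) for k in("K","R","t")]
    v=R.T@np.linalg.solve(K,[uv[0],uv[1],1.]);c=-R.T@t
    return (c+v*(z-c[2])/v[2])
def proj(d,X):
    K,R,t=[np.array(d[k],float) for k in("K","R","t")]
    p=K@(R@np.array(X,float)+t);return p[:2]/p[2]
E
python3 - <<'E'
from h import *
d=pickle.load(open("pics/top0.pkl","rb"));s=pickle.load(open("pics/scene0.pkl","rb"))
T=lambda x,y,z:ray(d,(x/5.9+205-.4,y/5.9+140-.4),z)
S=lambda x,y,z:ray(s,(x/5+150-.4,y/5+175-.4),z)
A=[T(*p,18) for p in[(97,50),(58,207),(740,203),(705,358)]];print(np.round(A))
B=[S(*p,18) for p in[(705,487),(762,335),(30,232)]];print("scene: stopfar, stopnear, fixedfar",np.round(B))
print("top headface",np.round([T(497,150,129),T(472,250,129),T(460,143,129),T(440,240,129)]))
print("scene head top",np.round([S(288,170,129),S(335,92,129),S(318,178,129),S(362,103,129)]))
print("fixed top",np.round([T(655,198,105),T(710,208,105),T(690,310,105),T(637,300,105)]))
print("paddle tip",np.round([T(298,145,70),T(280,200,70),S(498,292,70),S(522,245,70)]))
u=(A[0]+A[1])/2-(A[2]+A[3])/2;print(np.linalg.norm(u),np.degrees(np.arctan2(u[1],u[0])))
E
```

```text
[[ 641.   86.   18.]
 [ 544.  107.   18.]
 [ 558. -306.   18.]
 [ 464. -286.   18.]]
scene: stopfar, stopnear, fixedfar [[ 644.   91.   18.]
 [ 548.  107.   18.]
 [ 565. -296.   18.]]
top headface [[ 571. -150.  129.]
 [ 514. -137.  129.]
 [ 574. -129.  129.]
 [ 519. -119.  129.]]
scene head top [[ 571. -141.  129.]
 [ 518. -130.  129.]
 [ 572. -125.  129.]
 [ 522. -115.  129.]]
fixed top [[ 549. -242.  105.]
 [ 544. -274.  105.]
 [ 485. -263.  105.]
 [ 490. -233.  105.]]
paddle tip [[579. -38.  70.]
 [546. -28.  70.]
 [583. -31.  70.]
 [552. -24.  70.]]
400.88578989420654 78.20404312348356
```

```bash
python3 -m jog '[[0.02,-0.013,0,-0.05,0],[0.05,-0.033,0,-0.1,0],[0.08,-0.052,0,-0.15,0],[0.11,-0.072,0,-0.2,0],[0.14,-0.092,0,-0.25,0],[0.17,-0.112,0,-0.3,0],[0.20,-0.131,0,-0.35,0],[0.23,-0.151,0,-0.4,0],[0.26,-0.171,0,-0.45,0],[0.29,-0.19,0,-0.5,0],[0.32,-0.21,0,-0.55,0],[0.35,-0.23,0,-0.6,0],[0.38,-0.249,0,-0.67,0],[0.41,-0.269,0,-0.74,0],[0.44,-0.289,0,-0.81,0],[0.465,-0.305,0,-0.87,0],[0.485,-0.318,0,-0.9,0],[0.494,-0.324,0,-0.913,0],[0.494,-0.324,0,-0.913,0],[0.494,-0.324,0,-0.913,0]]'
python3 - <<'E'
from bench import r
import cv2
s=r.sense();print(s)
d=r.snapshot("wrist");cv2.imwrite("pics/wrist1.png",d["pixels"][:,:,::-1])
d=r.snapshot("scene");cv2.imwrite("pics/scene1.png",d["pixels"][:,:,::-1])
E
```

```text
time: 2.15
tool_pos: [564.4, -32.3, 209.5]
tcp_rot: [-179.9, -0.0, 78.2]
ft_force: [0.2, -0.6, -0.2]
finger_gap: 0.2
{'time': 2.15, 'joint_pos': array([-8.50131382e+00,  2.20917278e+00,  9.08875491e+01,  4.11528318e-02,
        8.69839871e+01,  3.28319597e+00]), 'qd': array([-0.83938749, -0.44344135,  0.31817498,  0.01284378, -0.00737518,
       -0.04493398]), 'joint_efforts': array([ 9.94032025e-01, -5.17761540e+01, -5.02236629e+01,  1.32764541e-01,
       -2.30753096e-02,  1.58895931e-02]), 'tool_pos': array([564.37294925, -32.31058445, 209.52050274]), 'tcp_rot': array([-1.79917069e+02, -3.64029425e-02,  7.82132697e+01]), 'ft_force': array([ 0.18779206, -0.5777812 , -0.15408438]), 'wrist_torque': array([-0.01975744,  0.0120413 ,  0.00730301]), 'finger_gap': 0.21272575217825437}
```

View pics/wrist1.png

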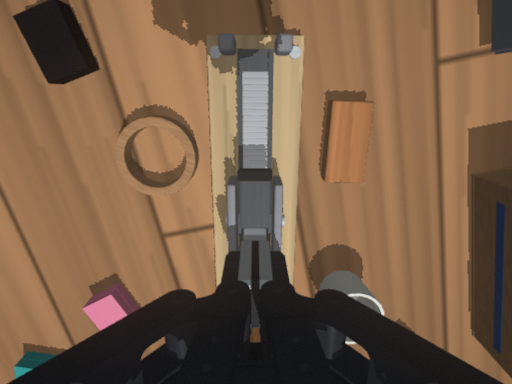

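View pics/scene1.png

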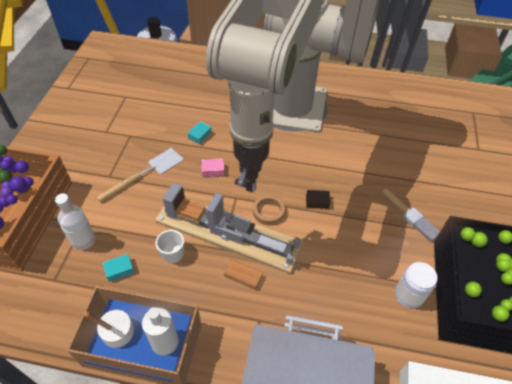

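The tool is aligned with the bar. In the wrist view the paddle runs from (255,235) to its dark rubber end at about (255,175), centred under the tool line. I'll cast those pixels to get the end's position.

Run:
```python
from h import *
from bench import r
import cv2
d=r.snapshot("wrist");s=r.sense();p=np.array(s["tool_pos"])
u=np.array([np.cos(np.radians(78.2)),np.sin(np.radians(78.2))]);v=np.array([u[1],-u[0]])
for uv,z in[((255,169),70),((255,181),70),((239,181),70),((272,181),70),((210,38),18),((302,38),18),((209,200),18),((299,200),18)]:
    X=ray(d,uv,z);e=X[:2]-p[:2];print(uv,np.round(X),"along",round(e@u,1),"across",round(e@v,1))
cv2.imwrite("pics/w2.png",cv2.resize(d["pixels"][140:260,175:335,::-1],None,fx=5,fy=5,interpolation=cv2.INTER_CUBIC))
```

```text
(255, 169) [566. -24.  70.] along 8.5 across -0.4
(255, 181) [563. -36.  70.] along -3.6 across -0.4
(239, 181) [548. -33.  70.] along -3.6 across -16.1
(272, 181) [580. -40.  70.] along -3.6 across 16.3
(210, 38) [546. 106.  18.] along 131.7 across -45.9
(302, 38) [637.  87.  18.] along 131.7 across 46.9
(209, 200) [503. -62.  18.] along -40.9 across -54.4
(299, 200) [606. -83.  18.] along -40.9 across 51.2
```

View pics/w2.png

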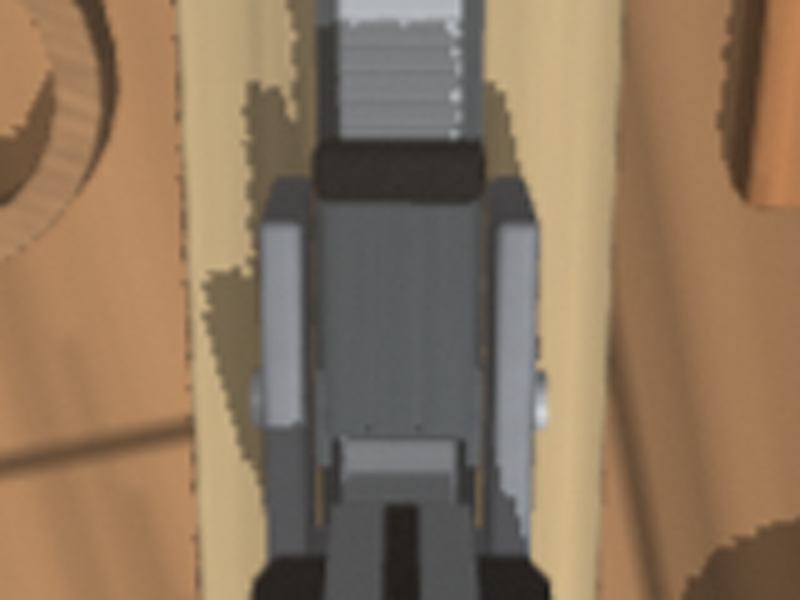

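```bash
python3 -m jog '[[0,0,0.02,0,0],[0,0,0.05,0,0],[0.002,0,0.08,0,0],[0.002,0,0.105,0,0],[0.002,0,0.12,0,0],[0.002,0,0.128,0,0],[0.002,0,0.132,0,0],[0.002,0,0.134,0,0],[0.002,0,0.136,0,0],[0.002,0,0.138,0,0],[0.002,0,0.140,0,0]]'
python3 - <<'E'
from bench import r
import cv2
d=r.snapshot("wrist");cv2.imwrite("pics/wrist3.png",d["pixels"][:,:,::-1])
d=r.snapshot("scene");cv2.imwrite("pics/s3.png",cv2.resize(d["pixels"][175:295,150:310,::-1],None,fx=4,fy=4))
E
```

```text
time: 3.4
tool_pos: [565.3, -30.7, 70.4]
tcp_rot: [180.0, -0.1, 78.2]
ft_force: [0.2, -0.9, 0.1]
finger_gap: -0.2
```

View pics/wrist3.png

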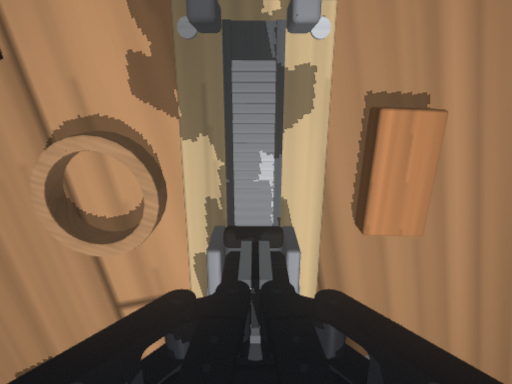

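View pics/s3.png

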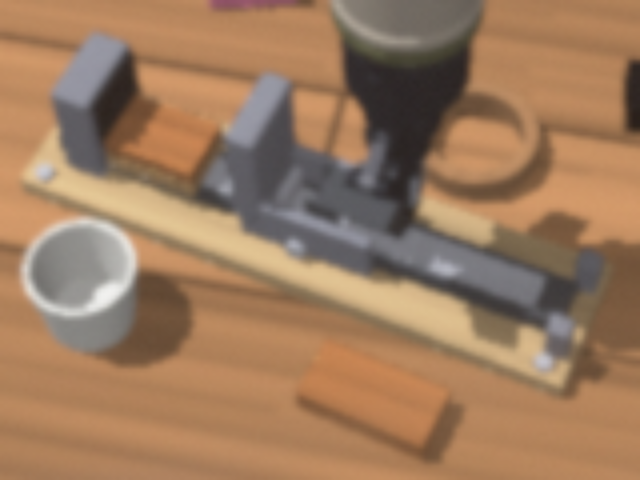

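The fingers stand just above the rubber end, which shows at wrist (254,237), and there is no contact force yet. Next I press down slowly.

```bash
python3 -m jog '[[0.001,0,0.002,0,0],[0.001,0,0.004,0,0],[0.001,0,0.006,0,0],[0.001,0,0.008,0,0]]'; python3 -m jog '[[0,0,0.002,0,0],[0,0,0.004,0,0],[0,0,0.006,0,0]]'
```

```text
time: 3.9
tool_pos: [564.9, -29.6, 61.6]
tcp_rot: [-179.9, -0.1, 78.2]
ft_force: [0.5, 0.9, -0.2]
finger_gap: 0.1
time: 4.2
tool_pos: [564.8, -29.6, 55.4]
tcp_rot: [-179.9, -0.1, 78.2]
ft_force: [-0.6, -0.4, 0.4]
finger_gap: -0.5
```

Run:
```python
from bench import r
import cv2
d=r.snapshot("wrist");cv2.imwrite("pics/wrist4.png",d["pixels"][:,:,::-1])
d=r.snapshot("scene");cv2.imwrite("pics/s4.png",cv2.resize(d["pixels"][175:295,150:310,::-1],None,fx=5,fy=5,interpolation=2))
```

```text
(no output)
```

View pics/wrist4.png

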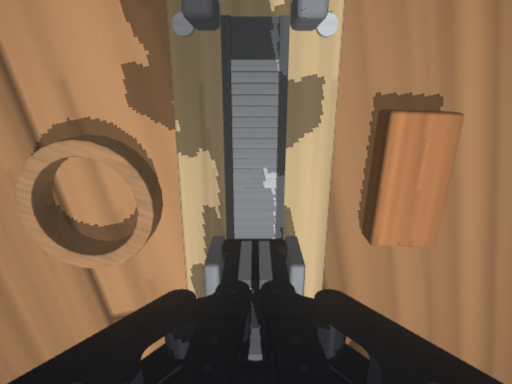

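View pics/s4.png

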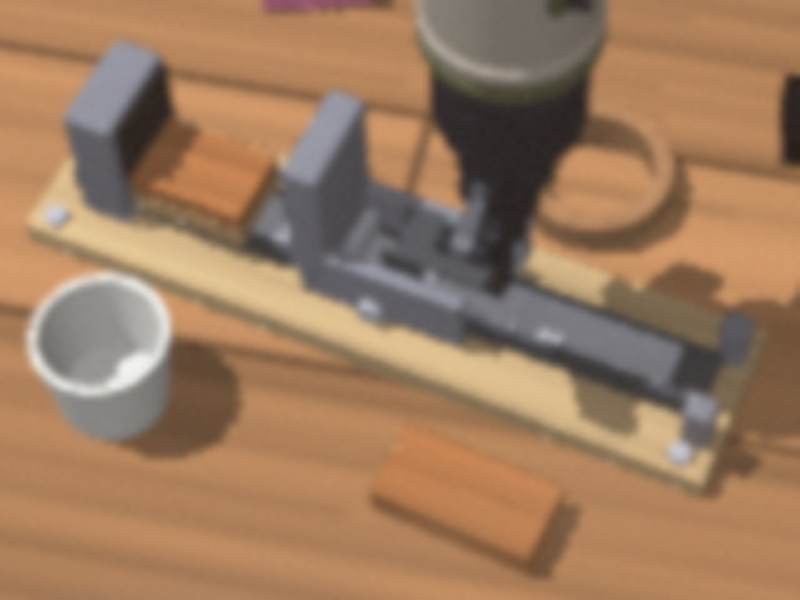

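The rubber end has gone from sight under the fingertips, so it has probably snapped already. I'll keep pressing gently to the stop to confirm.

```bash
python3 -m jog '[[0,0,0.002,0,0],[0,0,0.004,0,0]]'; python3 -m jog '[[0,0,0.002,0,0],[0,0,0.003,0,0]]';python3 -m jog '[[0,0,0.001,0,0],[0,0,0.002,0,0]]'
```

```text
time: 4.5
tool_pos: [564.6, -29.6, 51.0]
tcp_rot: [-179.9, -0.0, 78.2]
ft_force: [-0.8, 0.6, -0.0]
finger_gap: 0.1
time: 4.7
tool_pos: [565.1, -29.0, 49.3]
tcp_rot: [-179.9, -0.1, 78.2]
ft_force: [-6.6, 3.5, 15.1]
finger_gap: -0.2
time: 4.9
tool_pos: [565.3, -28.7, 48.9]
tcp_rot: [-180.0, -0.1, 78.2]
ft_force: [-9.2, 3.6, 16.9]
finger_gap: 0.2
```

The tip met a firm stop at z = 49 mm with 17 N, which is where the paddle should bottom out. I'll rise and look.

```bash
python3 -m jog '[[0,0,-0.01,0,0],[0,0,-0.03,0,0],[0,0,-0.06,0,0],[0,0,-0.09,0,0],[0,0,-0.12,0,0],[0,0,-0.14,0,0],[0,0,-0.15,0,0],[0,0,-0.15,0,0]]'
python3 - <<'E'
from bench import r
from h import *
import cv2
d=r.snapshot("wrist");cv2.imwrite("pics/wrist5.png",d["pixels"][:,:,::-1])
s=r.snapshot("scene");cv2.imwrite("pics/s5.png",cv2.resize(s["pixels"][175:295,150:310,::-1],None,fx=5,fy=5,interpolation=2))
E
```

```text
time: 5.7
tool_pos: [566.3, -29.2, 200.6]
tcp_rot: [179.9, -0.1, 78.2]
ft_force: [0.1, -0.2, -0.7]
finger_gap: -0.0
```

View pics/wrist5.png

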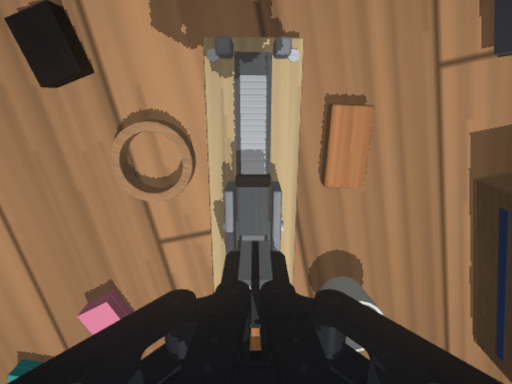

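View pics/s5.png

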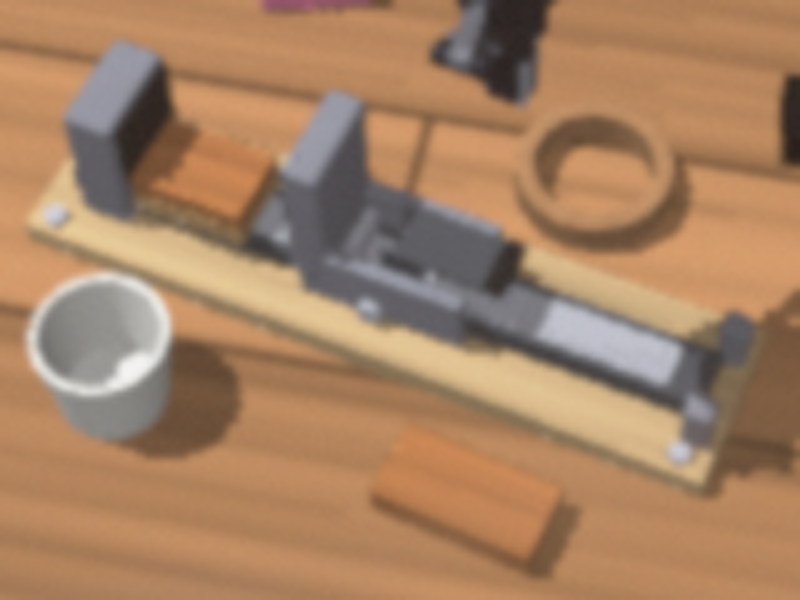

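The scene view shows the paddle's end at the same pixels as before, (498,292) and (522,245), so it may not have snapped. I'll check this numerically.

Run:
```python
from bench import r
from h import *
import cv2
s0=pickle.load(open("pics/scene0.pkl","rb"));s=r.snapshot("scene");w=r.snapshot("wrist");t=r.snapshot("top")
pickle.dump((s,w,t),open("pics/five.pkl","wb"))
df=cv2.absdiff(s0["pixels"],s["pixels"]).max(2)[200:260,195:300];print("diff",df.max(),(df>25).sum(),np.argwhere(df>25)[:10]+[200,195])
f=lambda X:np.round((proj(s,X)+.4-[150,175])*5)
o=np.array([550,-112.]);u=np.array([.204,.979])
for y,z in[(82,70),(82,66),(94,48)]:
  print(y,z,[f([*(o+u*y+np.array([.979,-.204])*k),z]) for k in(-17,17)])
print("tip at press",f([565.1,-29,49.3]),f([564.9,-29.6,55]))
c=np.hstack([cv2.resize(w["pixels"][150:260,200:310],None,fx=3.6,fy=3.6,interpolation=2),cv2.resize(s["pixels"][205:260,230:285],None,fx=7.2,fy=7.2,interpolation=2)])[:,:,::-1]
cv2.imwrite("pics/c6.png",c)
```

```text
diff 76 123 [[237 296]
 [237 297]
 [238 295]
 [238 296]
 [238 297]
 [238 298]
 [238 299]
 [239 291]
 [239 292]
 [239 293]]
82 70 [array([515., 241.]), array([489., 291.])]
82 66 [array([515., 245.]), array([489., 295.])]
94 48 [array([535., 271.]), array([510., 322.])]
tip at press [507. 285.] [506. 279.]
```

View pics/c6.png

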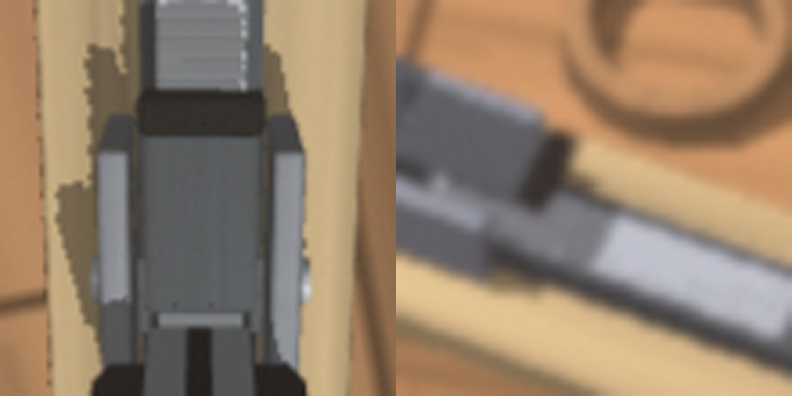

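Run:
```python
import cv2,numpy as np
a=[cv2.resize(cv2.imread(f"pics/wrist{i}.png")[200:310,190:320],None,fx=3,fy=3,interpolation=2) for i in(3,4)]
cv2.imwrite("pics/c7.png",np.hstack(a))
```

```text
(no output)
```

View pics/c7.png

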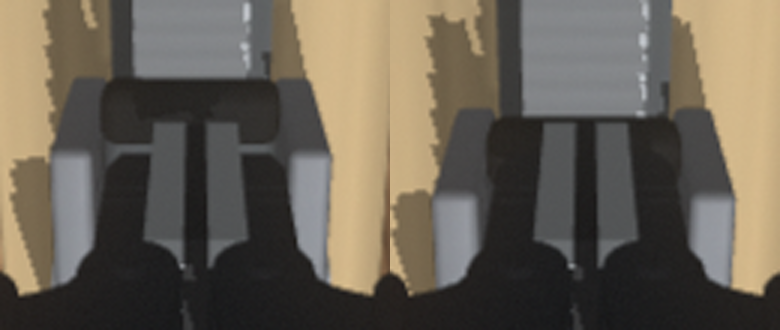

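Run:
```python
from h import *
s,w,t=pickle.load(open("pics/five.pkl","rb"))
p5=np.array([566.3,-29.2,200.6]);u=np.array([.2045,.9789,0])
P={1:([564.4,-32.3,209.5],168),3:([565.3,-30.7,70.4],226.7),4:([564.8,-29.6,55.4],239.7),5:(p5,175.5)}
R=np.array(w["R"]);c5=-R.T@np.array(w["t"]);print("cam-tool",c5-p5)
for x in(0,5,8,11):
  print("tip front",x,proj(w,p5+u*x))
A=[];b=[];o=np.array([550,-112,0.])
for k,(p,row) in P.items():
  c=c5+np.array(p)-p5;v=R.T@np.linalg.solve(w["K"],[255,row,1.])
  # along & z lines
  a0=(c-o)@u;va=v@u;n=np.array([v[2],-va]);n/=np.linalg.norm(n)
  A.append(n);b.append(n@[a0,c[2]])
  print(k,[(z,round(a0+va*(z-c[2])/v[2],1)) for z in(48,60,70)])
print(np.linalg.lstsq(np.array(A),np.array(b),rcond=None))
print(np.linalg.lstsq(np.array(A)[[0,1,3]],np.array(b)[[0,1,3]],rcond=None)[0])
```

```text
cam-tool [ 14.47052863  77.78512335 160.37620632]
tip front 0 [258.8223279  242.90528276]
tip front 5 [258.86214385 234.63697222]
tip front 8 [258.88636658 229.60680065]
tip front 11 [258.91084399 224.52373993]
1 [(48, np.float64(86.3)), (60, np.float64(89.1)), (70, np.float64(91.4))]
3 [(48, np.float64(82.7)), (60, np.float64(87.9)), (70, np.float64(92.3))]
4 [(48, np.float64(82.1)), (60, np.float64(87.8)), (70, np.float64(92.7))]
5 [(48, np.float64(84.1)), (60, np.float64(87.1)), (70, np.float64(89.6))]
(array([88.51634038, 61.51641384]), array([1.78294423]), np.int32(2), array([1.99057373, 0.19394903]))
[88.6183663  61.91401513]
```

Run:
```python
from h import *
import cv2
s,w,t=pickle.load(open("pics/five.pkl","rb"))
im=s["pixels"][130:230,200:320,::-1];k=6
im=cv2.resize(im,None,fx=k,fy=k,interpolation=2)
for z,c in((0,(0,0,255)),(20,(0,255,0))):
  q=(proj(s,[566.3,-29.2,200.6+z])+.5-[200,130])*k;cv2.circle(im,tuple(int(v) for v in q),4,c,1)
cv2.imwrite("pics/c8.png",im)
im=cv2.resize(w["pixels"][190:384,170:340,::-1],None,fx=4,fy=3,interpolation=2)
cv2.imwrite("pics/c9.png",im)
```

```text
(no output)
```

View pics/c8.png

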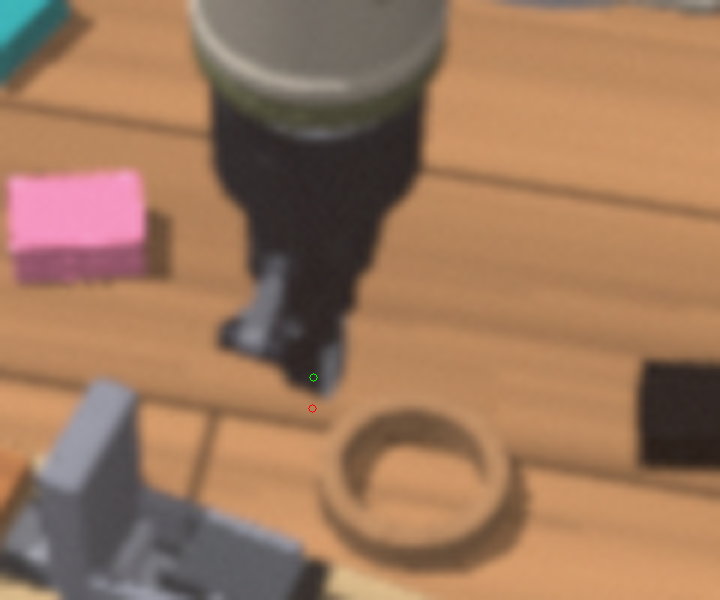

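View pics/c9.png

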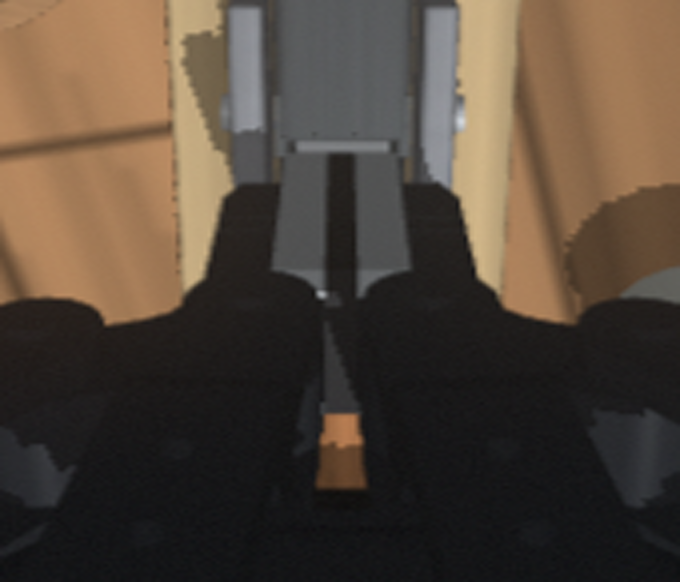

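The fingertips show about 15 to 20 mm above the reported TCP. So the touch at reading 49 was only first contact with the paddle top at about 68. I'll check the height of the side cheeks before pressing harder.

Run:
```python
from h import *
s,w,t=pickle.load(open("pics/five.pkl","rb"))
p5=np.array([566.3,-29.2,200.6]);u=np.array([.2045,.9789,0]);v_=np.array([.9789,-.2045,0])
R=np.array(w["R"]);c5=-R.T@np.array(w["t"]);o=np.array([550,-112,0.])
P={1:([564.4,-32.3,209.5],),3:([565.3,-30.7,70.4],),4:([564.8,-29.6,55.4],)}
def tri(pix,name):
  M=np.zeros((3,3));b=np.zeros(3)
  for k,uv in pix.items():
    c=c5+np.array(P[k][0])-p5;q=R.T@np.linalg.solve(w["K"],[*uv,1.]);q/=np.linalg.norm(q)
    N=np.eye(3)-np.outer(q,q);M+=N;b+=N@c
  X=np.linalg.solve(M,b);print(name,"across",(X-o)@v_,"along",(X-o)@u,"z",X[2])
g=lambda x,y:(x/3+190-.3,y/3+200-.3); h=lambda x,y:(x/5+175-.4,y/5+140-.4)
tri({1:h(262,222),3:g(52,152),4:g(434-390,193)},"left rail top outer")
tri({1:h(538,222),3:g(330,154),4:g(735-390,195)},"right rail top outer")
tri({1:h(272,178),3:g(70,78),4:g(458-390,108)},"left rail end low outer")
tri({1:h(315,142),3:g(103,80),4:g(490-390,118)},"rubber far left")
tri({1:h(484,142),3:g(280,80),4:g(680-390,118)},"rubber far right")
# tip
for x in(0,5,11):print(x,[(dz,proj(w,p5+u*x+[0,0,dz])[1].round(1)) for dz in(0,5,10,15,20,25)])
```

```text
left rail top outer across -32.761931706140636 along 71.93499801991886 z 58.20987979287096
right rail top outer across 22.72720318461781 along 72.7079122703062 z 60.26251162988676
left rail end low outer across -33.74855527521756 along 71.38183445898382 z 19.776840455090095
rubber far left across -21.454769812446074 along 89.71902316188294 z 63.33484712487448
rubber far right across 11.737954864449188 along 90.13655931162386 z 64.27831778116976
0 [(0, np.float64(242.9)), (5, np.float64(247.1)), (10, np.float64(251.5)), (15, np.float64(256.1)), (20, np.float64(261.0)), (25, np.float64(266.3))]
5 [(0, np.float64(234.6)), (5, np.float64(238.6)), (10, np.float64(242.8)), (15, np.float64(247.2)), (20, np.float64(251.9)), (25, np.float64(256.9))]
11 [(0, np.float64(224.5)), (5, np.float64(228.2)), (10, np.float64(232.2)), (15, np.float64(236.3)), (20, np.float64(240.8)), (25, np.float64(245.5))]
```

Nothing blocks the press: the cheeks top out at about 59 and sit outside the fingers. I'll press again and further, moving outward along the paddle's arc, in stages with force checks.

```bash
python3 -m jog '[[0,0,0.03,0,0],[0,0,0.06,0,0],[0,0,0.09,0,0],[0,0,0.12,0,0],[0,0,0.135,0,0],[0,0,0.143,0,0],[0,0,0.147,0,0],[0,0,0.147,0,0]]'
python3 -m jog '[[0,0,0.002,0,0],[0.0005,0,0.004,0,0],[0.001,0,0.006,0,0]]'
python3 -m jog '[[0.0005,0,0.0015,0,0],[0.001,0,0.003,0,0]]'
```

```text
time: 6.75
tool_pos: [564.4, -28.5, 50.9]
tcp_rot: [-179.8, -0.1, 78.2]
ft_force: [-0.4, 0.2, -0.3]
finger_gap: 0.2
time: 7.05
tool_pos: [566.5, -27.4, 47.7]
tcp_rot: [180.0, -0.2, 78.2]
ft_force: [-1.3, 3.4, 8.5]
finger_gap: 0.0
time: 7.25
tool_pos: [568.2, -26.4, 46.6]
tcp_rot: [179.8, -0.2, 78.2]
ft_force: [2.1, 1.9, 6.2]
finger_gap: -0.1
```

Run:
```python
from bench import r
import cv2
d=r.snapshot("wrist");cv2.imwrite("pics/w10.png",cv2.resize(d["pixels"][180:310,170:340,::-1],None,fx=4,fy=4,interpolation=2))
```

```text
(no output)
```

View pics/w10.png

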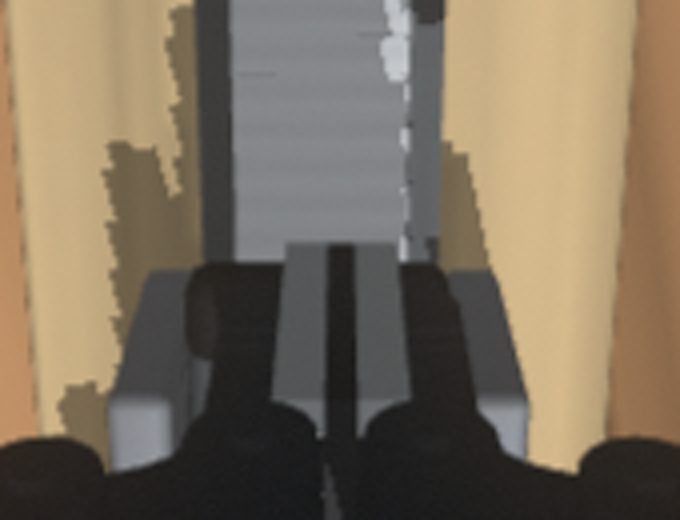

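The paddle is now yielding at 6 N. I continue, trimming the sideways drift.

```bash
python3 -m jog '[[0.0005,-0.001,0.002,0,0],[0.001,-0.002,0.004,0,0],[0.002,-0.002,0.006,0,0]]'
python3 -m jog '[[0.001,-0.001,0.002,0,0],[0.002,-0.001,0.004,0,0],[0.003,-0.001,0.006,0,0]]'
```

```text
time: 7.6
tool_pos: [567.5, -23.6, 40.8]
tcp_rot: [179.7, -0.2, 78.2]
ft_force: [1.0, 1.1, 2.5]
finger_gap: 0.1
time: 7.9
tool_pos: [566.4, -20.4, 33.9]
tcp_rot: [179.8, -0.2, 78.2]
ft_force: [0.2, -0.3, 0.3]
finger_gap: -0.0
```

Run:
```python
from bench import r
import cv2
d=r.snapshot("wrist");cv2.imwrite("pics/w11.png",cv2.resize(d["pixels"][180:310,170:340,::-1],None,fx=4,fy=4,interpolation=2))
```

```text
(no output)
```

View pics/w11.png

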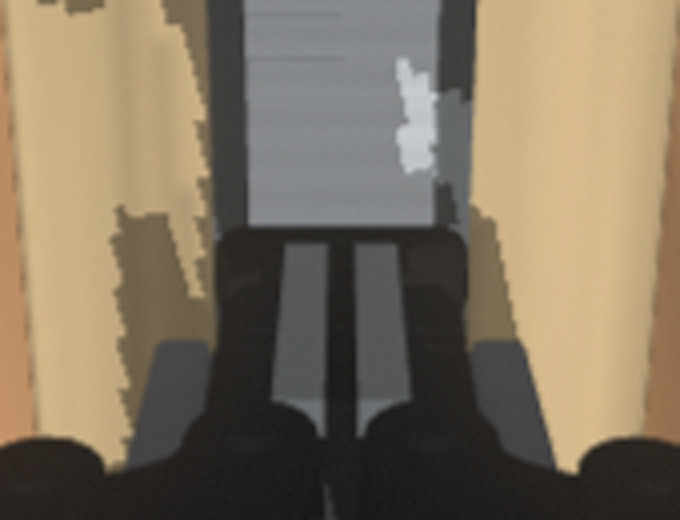

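The paddle snapped over: the force fell to about 0, and the rubber end dropped and swung out to w11 (340,235). I'll rise and check that it stays down.

```bash
python3 -m jog '[[0,0,-0.01,0,0],[0,0,-0.04,0,0],[0,0,-0.08,0,0],[0,0,-0.12,0,0],[0,0,-0.15,0,0],[0,0,-0.165,0,0],[0,0,-0.168,0,0],[0,0,-0.168,0,0]]'
python3 - <<'E'
from bench import r
import cv2,numpy as np
d=r.snapshot("wrist");s=r.snapshot("scene")
cv2.imwrite("pics/c12.png",np.hstack([cv2.resize(d["pixels"][150:260,200:310],None,fx=3.6,fy=3.6,interpolation=2),cv2.resize(s["pixels"][205:260,230:285],None,fx=7.2,fy=7.2,interpolation=2)])[:,:,::-1])
E
```

```text
time: 8.75
tool_pos: [565.3, -20.7, 200.9]
tcp_rot: [179.8, -0.2, 78.2]
ft_force: [-0.9, 0.3, -0.3]
finger_gap: 0.3
```

View pics/c12.png

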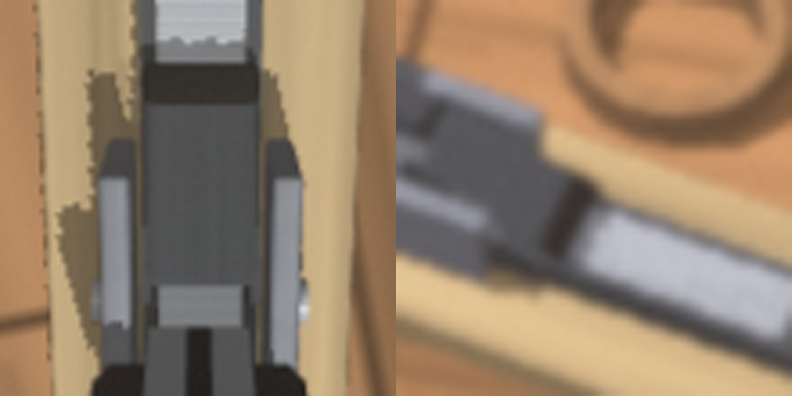

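The paddle now stays down; its end has dropped and swung out in both views. Next I move to the closed side of the head.

```bash
python3 -m jog '[[-0.02,0,0,0,0],[-0.05,0,0,0,0],[-0.085,0,0,0,0],[-0.115,0,0,0,0],[-0.135,0.001,0,0,0],[-0.145,0.001,0,0,0],[-0.145,0.001,0,0,0],[-0.145,0.001,0,0,0]]'
python3 - <<'E'
from bench import r
import cv2,numpy as np
for n in("wrist","scene","top"):
  d=r.snapshot(n);a=d["pixels"][:,:,::-1]
  if n=="scene":a=cv2.resize(a[145:265,150:310],None,fx=5,fy=5,interpolation=2)
  cv2.imwrite(f"pics/{n}13.png",a)
E
```

```text
time: 9.65
tool_pos: [535.4, -161.9, 197.7]
tcp_rot: [-179.9, -0.3, 78.2]
ft_force: [-0.7, 0.8, 1.1]
finger_gap: 0.1
```

View pics/wrist13.png

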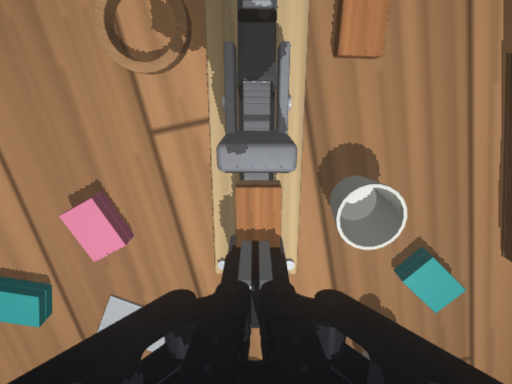

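View pics/scene13.png

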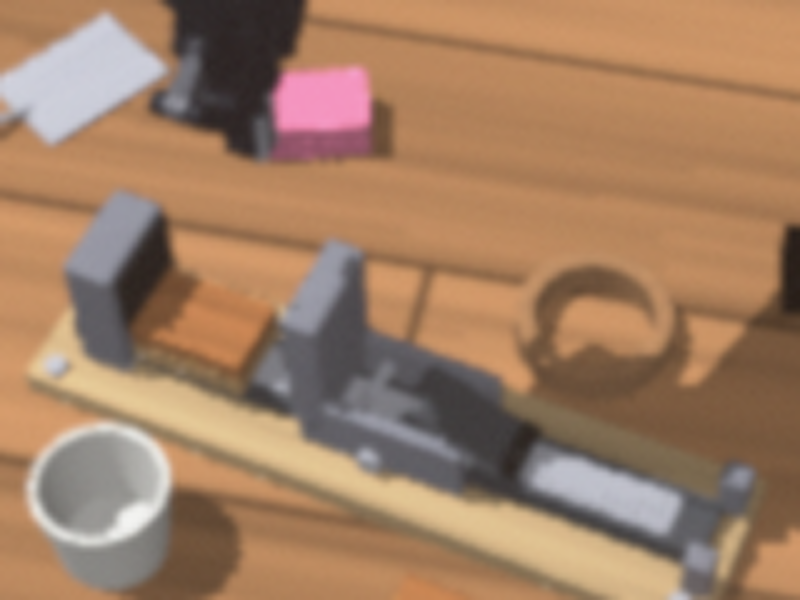

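Run:
```python
from h import *
from bench import r
w=r.snapshot("wrist");p=np.array(r.sense()["tool_pos"]);u=np.array([.2045,.9789]);v=np.array([.9789,-.2045])
for uv,z in[((257,138),129),((257,172),129),((218,168),129),((297,168),129),((236,232),62),((281,182),62),((257,182),62)]:
  e=ray(w,uv,z)[:2]-p[:2];print(uv,z,"along",(e@u).round(1),"across",(e@v).round(1))
```

```text
(257, 138) 129 along 48.2 across 1.0
(257, 172) 129 along 22.9 across 1.1
(218, 168) 129 along 25.9 across -28.0
(297, 168) 129 along 26.0 across 31.0
(236, 232) 62 along -56.2 across -19.6
(281, 182) 62 along -3.1 across 25.0
(257, 182) 62 along -3.2 across 1.7
```

The face is about 24 mm ahead of the TCP, leaving about 12 mm of clearance to the fingers, and the tool is centred to 1 mm. I descend to a reading of about 84, well over the block's top at 62.

```bash
python3 -m jog '[[0,0.001,0.02,0,0],[0,0.001,0.045,0,0],[0,0.001,0.07,0,0],[0,0.001,0.09,0,0],[0,0.001,0.103,0,0],[0,0.001,0.11,0,0],[0,0.001,0.113,0,0],[0,0.001,0.113,0,0]]'
python3 - <<'E'
from bench import r
import cv2,numpy as np
d=r.snapshot("scene");a=d["pixels"][:,:,::-1];cv2.imwrite("pics/scene14.png",cv2.resize(a[145:265,150:310],None,fx=5,fy=5,interpolation=2))
d=r.snapshot("wrist");cv2.imwrite("pics/wrist14.png",d["pixels"][:,:,::-1])
E
```

```text
time: 10.65
tool_pos: [537.3, -161.5, 86.0]
tcp_rot: [180.0, -0.2, 78.3]
ft_force: [0.4, 0.0, 0.1]
finger_gap: 0.3
```

View pics/scene14.png

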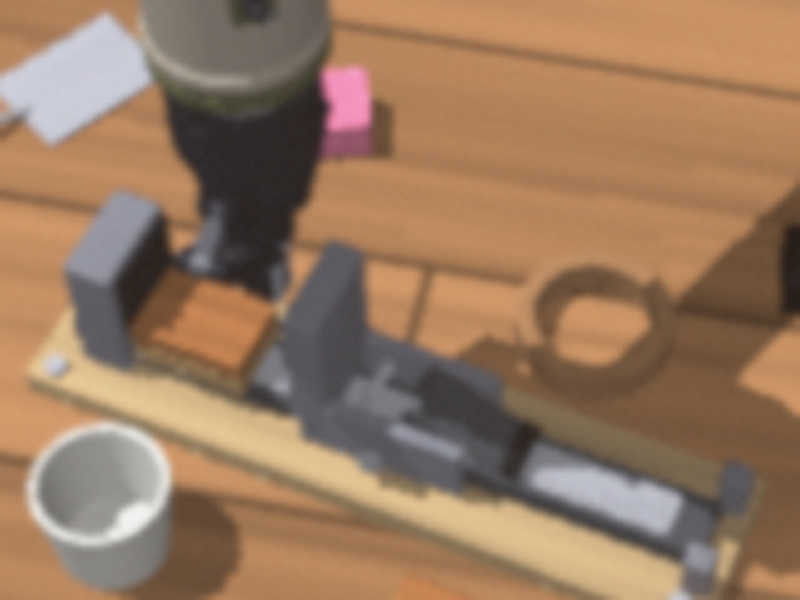

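View pics/wrist14.png

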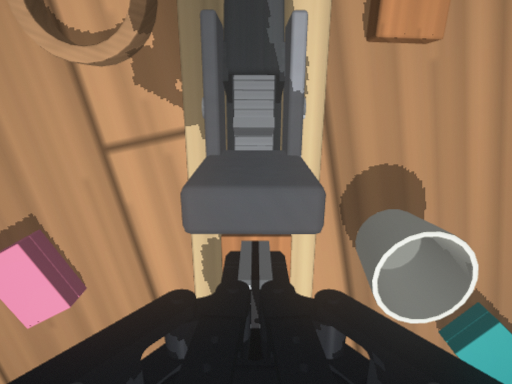

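The fingers hang clear between the fixed jaw and the head, above the block. I start pushing.

```bash
python3 -m jog '[[0.003,0,0,0,0],[0.006,0,0,0,0],[0.009,0,0,0,0],[0.012,0,0,0,0],[0.015,0,0,0,0],[0.018,0,0,0,0],[0.021,0,0,0,0],[0.024,0,0,0,0],[0.027,0,0,0,0],[0.03,0,0,0,0]]'
python3 - <<'E'
from bench import r
import cv2,numpy as np
d=r.snapshot("scene");a=d["pixels"][:,:,::-1];cv2.imwrite("pics/scene15.png",cv2.resize(a[145:265,150:310],None,fx=5,fy=5,interpolation=2))
E
```

```text
time: 11.75
tool_pos: [544.0, -132.2, 86.9]
tcp_rot: [179.9, -0.2, 78.3]
ft_force: [1.3, -3.8, 1.1]
finger_gap: -0.0
```

View pics/scene15.png

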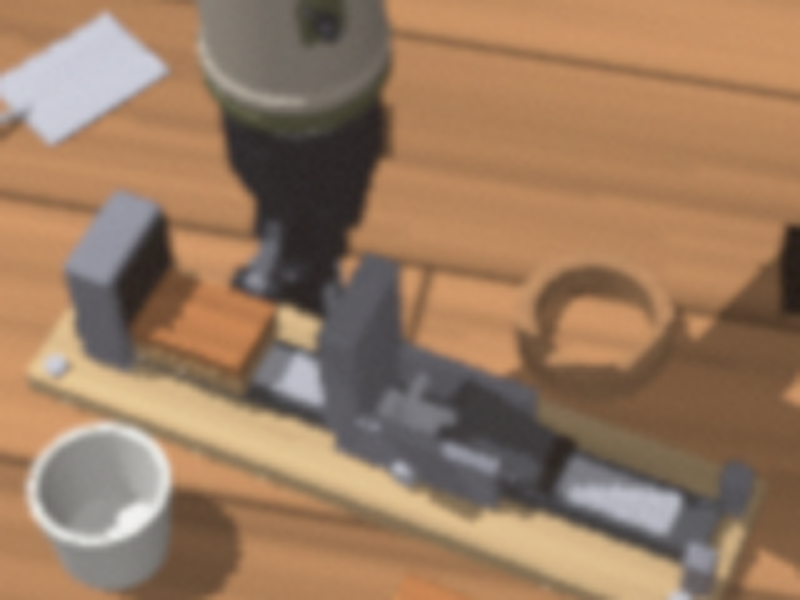

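The jaw slides with about 4 N of drag, and the block has not moved. I continue.

```bash
python3 -m jog '[[0.003,0,0,0,0],[0.008,0,0,0,0],[0.013,0,0,0,0],[0.018,0,0,0,0],[0.023,0,0,0,0],[0.028,0,0,0,0],[0.033,0,0,0,0],[0.038,0,0,0,0],[0.043,0,0,0,0],[0.048,0,0,0,0],[0.053,0,0,0,0],[0.058,0,0,0,0],[0.063,0,0,0,0],[0.068,0,0,0,0],[0.073,0,0,0,0],[0.077,0,0,0,0],[0.081,0,0,0,0],[0.084,0,0,0,0],[0.086,0,0,0,0],[0.088,0,0,0,0]]'
```

```text
time: 13.8
tool_pos: [561.7, -45.4, 87.0]
tcp_rot: [179.9, -0.2, 78.3]
ft_force: [1.1, -4.2, -2.3]
finger_gap: -0.1
```

```bash
python3 -m jog '[[0.002,0,0,0,0],[0.004,0,0,0,0],[0.006,0,0,0,0],[0.008,0,0,0,0],[0.01,0,0,0,0]]'
python3 - <<'E'
from bench import r
import cv2,numpy as np
d=r.snapshot("scene");a=d["pixels"][:,:,::-1];cv2.imwrite("pics/scene16.png",cv2.resize(a[145:265,150:310],None,fx=5,fy=5,interpolation=2))
E
```

```text
time: 14.3
tool_pos: [563.8, -35.5, 87.1]
tcp_rot: [179.9, -0.2, 78.3]
ft_force: [1.0, -3.6, -1.8]
finger_gap: 0.0
```

View pics/scene16.png

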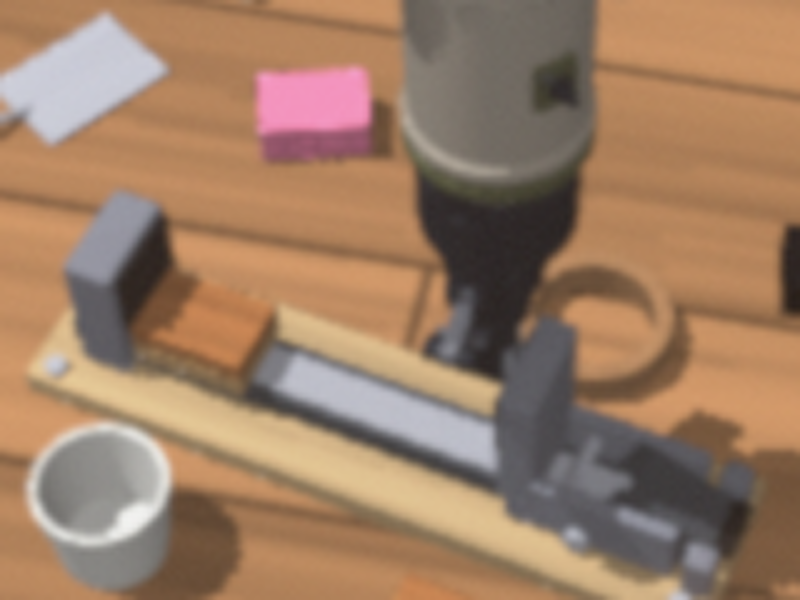

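Nearly at the stop. I continue in small steps until the force rises.

```bash
python3 -m jog '[[0.002,0,0,0,0],[0.003,0,0,0,0],[0.004,0,0,0,0]]'; python3 -m jog '[[0.001,0,0,0,0],[0.002,0,0,0,0],[0.003,0,0,0,0]]'
```

```text
time: 14.65
tool_pos: [564.7, -31.2, 87.1]
tcp_rot: [179.9, -0.2, 78.3]
ft_force: [-0.1, -2.4, -1.7]
finger_gap: -0.1
time: 14.95
tool_pos: [565.2, -29.0, 87.1]
tcp_rot: [179.9, -0.1, 78.3]
ft_force: [-0.4, -10.2, -1.3]
finger_gap: 0.0
```

```bash
python3 -m jog '[[0.001,0,0,0,0],[0.002,0,0,0,0],[0.003,0,0,0,0]]'
```

```text
time: 15.25
tool_pos: [565.1, -29.0, 87.2]
tcp_rot: [179.9, 0.1, 78.2]
ft_force: [-4.3, -19.9, 0.7]
finger_gap: 0.2
```

The jaw is against a firm stop: 20 N with no further motion, and the face works out at clamp y ≈ 95 as expected. I back off and rise.

```bash
python3 -m jog '[[0,0,0,0,0],[0,0,0,0,0],[-0.003,0,0,0,0],[-0.008,0,0,0,0],[-0.015,0,0,0,0],[-0.02,0,0,0,0],[-0.02,0,-0.02,0,0],[-0.02,0,-0.05,0,0],[-0.02,0,-0.085,0,0],[-0.02,0,-0.12,0,0],[-0.05,0,-0.135,0,0],[-0.08,0,-0.135,0,0],[-0.08,0,-0.135,0,0]]'
python3 - <<'E'
from bench import r
from h import *
import cv2
s0=pickle.load(open("pics/scene0.pkl","rb"));s=r.snapshot("scene");w=r.snapshot("wrist")
cv2.imwrite("pics/scene17.png",s["pixels"][:,:,::-1]);cv2.imwrite("pics/wrist17.png",w["pixels"][:,:,::-1])
cv2.imwrite("pics/scene17c.png",cv2.resize(s["pixels"][175:295,150:310,::-1],None,fx=5,fy=5,interpolation=2))
for z in(70,50):print(ray(w,(255,150),z))
E
```

```text
time: 16.55
tool_pos: [548.5, -110.3, 223.4]
tcp_rot: [179.8, 0.2, 78.1]
ft_force: [-0.3, 0.7, 0.3]
finger_gap: -0.1
[553.54593861 -84.8444162   70.        ]
[552.86718285 -88.29316599  50.        ]
```

View pics/scene17c.png

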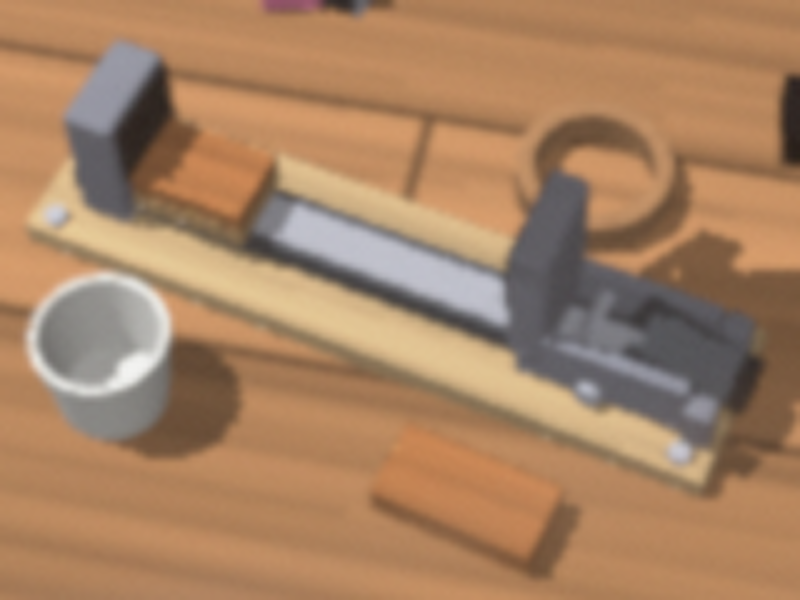

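View pics/scene17.png

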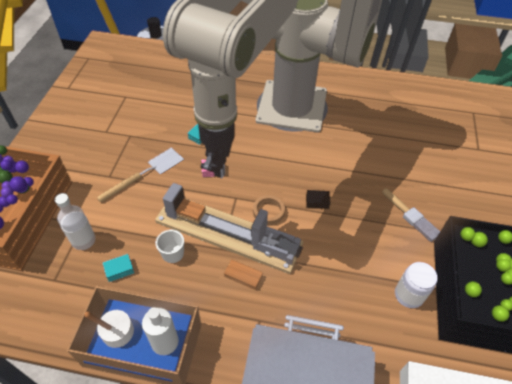

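View pics/wrist17.png

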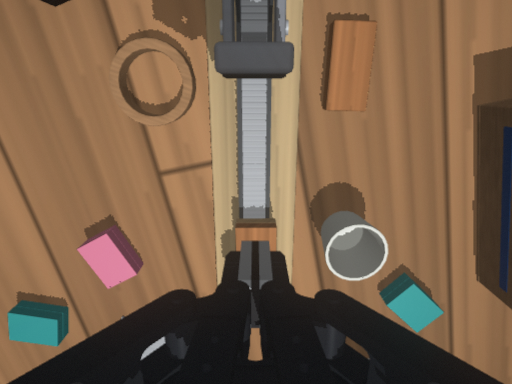

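The cheeks now meet the end lugs at crop (735,330) and (700,410). The paddle lies low between them, and the block and bystanders are at their original pixels. The robot is clear, so I hand in.

```bash
python3 -c "
from bench import r
print(r.hand_in())"
```

```text
the job is handed in; nothing more can be done
None
```

The clamp is fully open with its release paddle down, and the job was handed in at about 17 s. No verdict was reported.

- **Release:** My first press only touched the paddle. The fingertips sit about 18 mm above the reported tool point, so what I took for the firm stop was first contact at 17 N, and the pictures showed the paddle still up. On the second press it yielded at 6 to 8 N and snapped over. It stayed down when I lifted off.
- **Jaw:** It slid with about 4 N of drag and then stopped firmly; at 20 N it moved no further. The face works out at clamp y ≈ 95 mm, which is the fully open position.
- **Last checks:** In the final pictures the jaw meets the end lugs and the paddle lies low. By eye, the block, tape, cup and offcut are where they were, and so are the bottle, brush, can and scraper. The arm is clear and the wrist force is about 0. I did not measure the block's position or the final joint values separately. The only disagreement was the fingertip height against the reported tool point.

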